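Meter two rollers from a gravity hopper

TASK

This order needs two conveyor rollers. Push the black bin under the hopper's chute until it butts square against the hopper's feet, draw the slide gate by its orange lip just far enough to let two rollers out into the bin, keeping the other two in the hopper, and then push the gate fully shut again. Leave the other things on the table where they are.

Things in the scene. Friction and masses are not known exactly. Their poses are not given: they have to be found in the camera images.
- hopper: Bench hopper, sheet steel in an aluminium frame, fixed. Origin on the table under its middle, z up; +y is its handle side, -y its chute side. Neck inside 116 (x) by 134 mm (y), upright end plates at x = +-61 mm up to z = 320 mm. Four legs 20 mm square at x = +-78, y = +-88 mm, 250 mm high, joined by foot rails 20 mm high. Nothing else sticks out but the chute and the gate.
- rim (a point): Middle of the hopper's rim on the handle side, y = 125, z = 320 mm in the hopper's frame, axes the hopper's. From the neck (y = 70, z = 250 mm) this wall flares out to the rim and overhangs the space behind the gate's lip, so a gripper coming straight down behind the lip fouls it: lean the gripper 25 to 40 degrees away from the hopper. The chute side flares alike.
- gate (a joint): Opening of the slide gate, m: 0 shut on its stop, 0.13 fully drawn. Stays where it is left, slides stiffly (some 5 N), may start up to 10 mm ajar. Shut, the blade's inner end is at y = -70 mm in the hopper's frame; drawing it takes that end to +y. The roller row leans on the handle-side wall; each roller in turn drops once the blade's end has passed its centre and the gap is 33 mm or more.
- gate_lip (a point): Middle of the top edge of the gate's orange lip, the upturned outer end of the blade and its handle: 90 mm wide (x), 8 mm thick (y), 28 mm above the blade, which is 5 mm thick. Its y axis is the pull: the hopper's +y, 5 degrees downward. Gate shut: y = 152, z = 201 mm in the hopper's frame. Between lip and legs 45 mm of bare blade is free to hook into; outside the lip all is free.
- chute_end (a point): Middle of the lower edge of the steel chute, 116 mm wide, that leads from below the gate out on the chute side: y = -130, z = 92 mm in the hopper's frame, its underside at 86 mm, so the bin passes below it. Rollers roll off here. Axes the hopper's.
- bin_stop (a point): Middle of the outer face of the chute-side foot rail, flush with the outer faces of the two legs: y = -98, z = 10 mm in the hopper's frame, axes the hopper's. The bin belongs with its long side flat against it, centred.
- bin_center (a point): Centre (half-way up) of the loose black open bin, 200 (its x) by 150 (its y) by 75 mm high, walls and floor 4.5 mm, about 0.45 kg. It starts on the chute side of the hopper, 35 to 85 mm short of its place, up to 20 mm off the middle line and 0.22 rad askew. In place its centre is 75 mm out from the foot rail, 173 mm from the hopper's origin.
- roller1: Conveyor roller 1 of 4: yellow sleeve, black end caps, 32 mm in diameter, 110 mm long, about 0.12 kg. Origin at its centre, its own x along its axis. They lie side by side in one layer on the gate blade, axes along the hopper's x, 1 nearest the chute side, 4 nearest the handle.
- roller2: Conveyor roller 2 of 4: yellow sleeve, black end caps, 32 mm in diameter, 110 mm long, about 0.12 kg. Origin at its centre, its own x along its axis. They lie side by side in one layer on the gate blade, axes along the hopper's x, 1 nearest the chute side, 4 nearest the handle.
- roller3: Conveyor roller 3 of 4: yellow sleeve, black end caps, 32 mm in diameter, 110 mm long, about 0.12 kg. Origin at its centre, its own x along its axis. They lie side by side in one layer on the gate blade, axes along the hopper's x, 1 nearest the chute side, 4 nearest the handle.
- roller4: Conveyor roller 4 of 4: yellow sleeve, black end caps, 32 mm in diameter, 110 mm long, about 0.12 kg. Origin at its centre, its own x along its axis. They lie side by side in one layer on the gate blade, axes along the hopper's x, 1 nearest the chute side, 4 nearest the handle.
- tape_roll: Brown tape roll, 90 mm across, 38 mm high, lying on the table below or beside the gate's lip; bystander. Origin under its centre.
- screwdriver: Screwdriver 190 mm long, lying on the left of the table; bystander. Origin under its middle.
- yellow_carton: Yellow carton 60 x 100 x 45 mm on the far side of the bin; bystander. Origin under its centre.
- mug: White mug, 80 mm across, 95 mm high; bystander. Origin under its centre.
- scanner: Grey and black hand scanner, 140 mm long, 54 mm high; bystander. Origin on the table under it.
- mouse: Black computer mouse 105 mm long on a blue pad; bystander. Origin under its centre.
- parcel: Brown carton 140 x 100 x 50 mm on the right of the table; bystander. Origin under its centre.
Not all that is in view belongs to the job. Leave any pink or red look-alike of the roller4 alone.

How it is judged:
By the outcome, as a careful person would: the job done as asked, in the order asked, and still so for the second after the job is handed in, with the robot touching nothing.
It also fails if it takes over 59 s, if anything falls off the work surface, if the arm or the gripper's body presses on something with over 40 N, if the wrist force passes 120 N, or if a joint passes its speed limit or range.

ROBOT

A 6-joint arm with a two-finger parallel gripper is mounted at the origin on the work surface. World frame = base frame: x ahead of the robot, y to its left, z up, the work surface at z = 0. Lengths are in mm, angles in rad, forces in N, time in s.
With the tool pointing down it reaches from about 275 to 750 mm from the base axis. Payload 10.2 kg.
Tool frame: the origin (TCP) lies at the very end of the fingers, on their centre line; the grasp point (between the pads) lies 19 mm behind it; z points along the fingers, y is the line along which they close (so a half turn about z gives the same grasp; the last joint's range is limited). The gripper opens to 85 mm and grips with 20 to 120 N. Pads are 22 mm wide; open, the fingers measure 114 mm over their backs; the gripper's body (76 mm by 85 mm) begins 54 mm behind the grasp point. The pads swing forward as they close: fully open they stand 13 mm farther back than shut.
Start: joints at [-1.405, 0.313, 1.498, -0, 1.331, -0.223], TCP at [199.004, -485.828, 231.294] pointing down, gripper open.
Joint ranges: [-2.94, 2.94], [-0.97, 2.17], [0.19, 2.56], [-1.23, 4.37], [0.02, 3.11], [-2.88, 2.88]. Speed limits (rad/s): [2.39, 2.39, 3.01, 3.14, 3.14, 3.14].

INTERFACE

Orientations are given as a unit quaternion [w, x, y, z].
In Python, from rig import ctrl gives the robot as it stands.
- The arm moves only by the shell command python3 -m pendant 'ROWS' [FORCE]. ROWS is JSON, a list that holds one entry, the list of rows, each a list of 5 numbers: the shift along the tool's x, y, z normalised to -1 to 1, where 1 is 200 mm, then the turn about the tool's z normalised to -1 to 1, where 1 is pi rad, then the opening, from 0 (shut) to 1 (fully open). In form: [[[dx, dy, dz, spin, hand], ...]]. A call has 1 to 12 rows; each row is the pose to reach, as a shift and turn from the pose commanded when the call began, along the tool's axes at that moment, turning the shorter way round; what a row does not reach only later rows make up. A row lasts 1/10 s, in which the tool goes at most 50 mm and 8.59 degrees, less where a joint would pass 70% of its speed; a pose out of reach is approached as far as the arm can. A call with a number of a shift or a turn outside -1 to 1 is refused whole. A call with a gripper value outside its range is refused whole. The fingers move at their own pace and stop on an object; FORCE is the grip in N (left out, the last holds). Time passes only in rows, so rows that repeat a pose let the fingers close. It gives the time, the measured TCP pose, the force, the opening and the grip force at its end, in the units of the state.
- ctrl.sense(): the state, without advancing time (a new reading comes with each control period).
- ctrl.capture(name): name is "scene" or "top" or "wrist"; returns (picture, depth): 480x640x3 uint8, blue, green, red; 480x640 float32, mm along the optical axis (not along the pixel's ray), 0 where there is no reading.
- ctrl.get_calibration(name): a dict with "K" (3x3 intrinsics, pixels), "origin" and "rotation" of the camera in the world. Camera axes: x right, y down, z forward; pixel columns grow to the right and rows downward; lengths in mm; the calibration is good to about 2 mm. The wrist camera is an equidistant fisheye: a pixel r from the principal point sees the ray r / f radians off the axis. A picture is of the moment at which its call begins: read the wrist's pose just before it. get_calibration takes no time and is no camera call; for the wrist camera it gives the pose at the moment of the call.
- ctrl.finish_job(): hands the job in; it is judged then, once.
The state is a dict: "time_s": time; "joints": joint angles; "dq": joint speeds; "tau": joint torques, N m; "eef_pos": TCP position; "ee_rot": TCP orientation; "force": force on the tool from outside, world axes, zero at the start; "wrist_torque": the same for the moment, N m; "grip_width": opening from 0.0 (shut) to 1.0 (fully open); "grip_force": force on a finger pad.
Only numpy, scipy, OpenCV 4.12 (cv2) and the standard library are available. Lean on these libraries where they do the work, as an engineer would, in place of code of your own. Each camera call takes 0.05 s, during which the arm holds its last target. There are 200 camera calls.

## Working session

There is one attempt and no reset: what is moved stays moved. The work goes in short steps, Python scripts to look and compute and a shell command to move; the robot and the scene stay as the last step left them, time stands still between calls to the robot, and variables do not carry over. Pictures are saved under pics/ and viewed, at most 10 in all, crops included, and the job is handed in when it is done.

```bash
ls; mkdir -p pics; python3 - <<'E'
from rig import ctrl
import cv2,numpy as np
np.set_printoptions(precision=4,suppress=True)
for n in("scene","top"):
    im,d=ctrl.capture(n); cv2.imwrite(f"pics/{n}0.png",im); np.savez(f"{n}0.npz",im=im,d=d)
    c=ctrl.get_calibration(n); print(n,c)
print(ctrl.sense())
E
```

```text
pics
scene {'K': array([[586.398 ,   0.    , 326.7361],
       [  0.    , 586.398 , 238.0131],
       [  0.    ,   0.    ,   1.    ]]), 'origin': array([1116.6799,  765.2885, 1394.8328]), 'rotation': array([-0.102 ,  0.3238,  0.8921, -0.2982])}
top {'K': array([[520.3633,   0.    , 322.2213],
       [  0.    , 520.3633, 229.8488],
       [  0.    ,   0.    ,   1.    ]]), 'origin': array([ 393.5129,   55.4232, 1568.1126]), 'rotation': array([-0.0302,  0.717 , -0.6951,  0.0424])}
{'time_s': 0.1, 'joints': array([-1.4054,  0.3134,  1.4984, -0.    ,  1.3311, -0.2234]), 'dq': array([ 0.0009, -0.0021, -0.0036, -0.0005, -0.0008,  0.0006]), 'tau': array([  0.0025, -41.2902, -26.0143,  -0.0002,   0.003 ,  -0.    ]), 'eef_pos': array([ 198.9598, -485.5679,  230.7795]), 'ee_rot': array([-0.0006,  0.9812,  0.1932,  0.    ]), 'force': array([0.2468, 0.1677, 0.4287]), 'wrist_torque': array([0.0086, 0.0021, 0.0185]), 'grip_force': 0.0, 'grip_width': 1.0021743933679916}
```

View pics/top0.png

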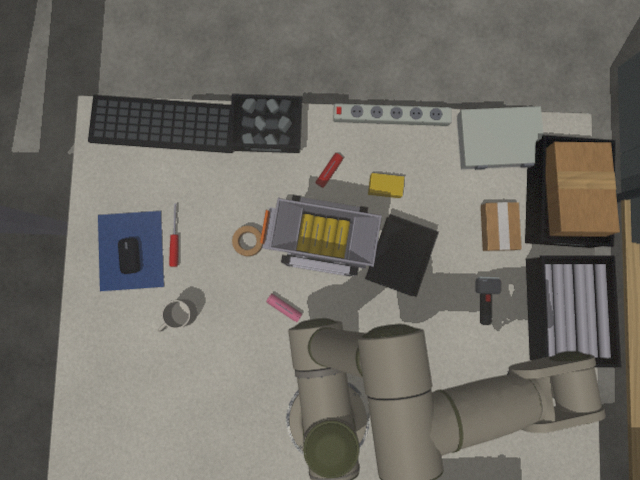

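View pics/scene0.png

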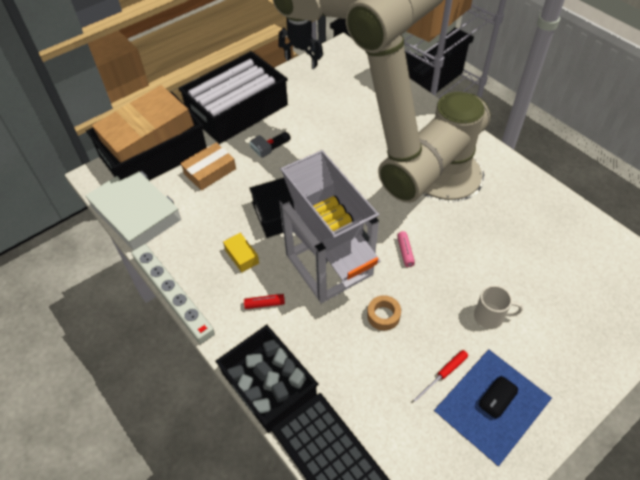

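The top view shows the hopper at about (325,235), with its rollers at (325,232), orange lip at (265,228), and handle side to the left (world +y). The bin is at (402,253) and askew. Look-alikes: red cylinder (329,169) and pink cylinder (284,306) on the table, both to be left alone. The real rollers are the four yellow ones in the hopper; the yellow carton (387,184) and tape roll (248,240) could also be mistaken for them or for the lip.

```bash
cat > h.py <<'E'
import numpy as np,cv2
from scipy.spatial.transform import Rotation as R
from rig import ctrl
np.set_printoptions(precision=1,suppress=True)
def rot(q): return R.from_quat([q[1],q[2],q[3],q[0]])
def cloud(n,d):
    c=ctrl.get_calibration(n);K=c["K"];v,u=np.mgrid[:480,:640]
    p=np.dstack([(u-K[0,2])/K[0,0]*d,(v-K[1,2])/K[1,1]*d,d]).reshape(-1,3)
    return (rot(c["rotation"]).apply(p)+c["origin"]).reshape(480,640,3)
def lip_mask(im):
    h=cv2.cvtColor(im,cv2.COLOR_BGR2HSV); return cv2.inRange(h,(5,190,120),(14,255,255))
E
cat > m.py <<'E'
from h import *
for n in("top","scene"):
    z=np.load(n+"0.npz");im,d=z["im"],z["d"];P=cloud(n,d)
    roi=(P[...,0]>200)&(P[...,0]<700)&(P[...,1]>-250)&(P[...,1]<350)
    m=roi&(P[...,2]>312)&(P[...,2]<330)
    if n=="top": m[:,400:]=0; m[275:]=0
    q=P[m]; print(n,"rim",len(q),cv2.minAreaRect(q[:,:2].astype(np.float32)),cv2.boxPoints(cv2.minAreaRect(q[:,:2].astype(np.float32))))
    lm=(lip_mask(im)>0)&roi&(P[...,2]>150)&(P[...,2]<230); q=P[lm]
    if len(q): print("lip",len(q),q.mean(0),q.min(0),q.max(0),cv2.minAreaRect(q[:,:2].astype(np.float32)))
    b=roi&(P[...,2]>66)&(P[...,2]<84)&(im.max(2)<70)
    k=cv2.connectedComponentsWithStats(b.astype(np.uint8));
    for i in range(1,k[0]):
        if k[2][i,4]>80:
            q=P[k[1]==i]; print("bin",k[2][i],cv2.minAreaRect(q[:,:2].astype(np.float32)),cv2.boxPoints(cv2.minAreaRect(q[:,:2].astype(np.float32))))
    h=cv2.cvtColor(im,cv2.COLOR_BGR2HSV); y=roi&(cv2.inRange(h,(20,120,100),(32,255,255))>0)
    q=P[y&(P[...,2]>180)]; print("rollers",q.mean(0),q.min(0),q.max(0))
im=np.load("top0.npz")["im"]; cv2.imwrite("pics/c1.png",cv2.resize(im[180:300,225:445],None,fx=3.6,fy=3.6,interpolation=2))
E
python3 m.py
```

```text
top rim 970 ((519.6447143554688, 28.18584442138672), (255.939208984375, 125.85365295410156), 82.2856674194336) [[ 440.1  -90.2]
 [ 564.8 -107.1]
 [ 599.2  146.6]
 [ 474.5  163.4]]
bin [375 214  46  48 165] ((546.7724609375, -160.86956787109375), (79.17159271240234, 166.03759765625), 40.040409088134766) [[ 463.1 -122.8]
 [ 569.9 -249.9]
 [ 630.5 -199. ]
 [ 523.7  -71.8]]
bin [367 267  53  30 162] ((406.92529296875, -176.72390747070312), (149.84898376464844, 40.64571762084961), 73.50614929199219) [[ 366.2 -242.8]
 [ 405.1 -254.3]
 [ 447.7 -110.7]
 [ 408.7  -99.1]]
rollers [527.5  29.8 221.6] [393.5 -35.5 195.7] [ 574.4   93.7 1568.1]
scene rim 988 ((400.2354736328125, 47.35106658935547), (262.02716064453125, 370.56170654296875), 82.3199234008789) [[ 199.1  -57.7]
 [ 566.3 -107.2]
 [ 601.4  152.4]
 [ 234.1  202. ]]
lip 136 [545.3 192.9 191.3] [504.7 185.8 175.3] [584.7 199.9 201.6] ((544.609130859375, 192.71401977539062), (7.04880952835083, 80.65303802490234), 83.12657928466797)
bin [254 200  28  26 106] ((567.0823974609375, -196.51129150390625), (101.97367858886719, 52.72549057006836), 75.45135498046875) [[ 528.8 -239.2]
 [ 579.8 -252.5]
 [ 605.4 -153.8]
 [ 554.4 -140.5]]
rollers [500.2  24.9 212.6] [455.1 -37.1 196.9] [536.4  71.9 225.1]
```

View pics/c1.png

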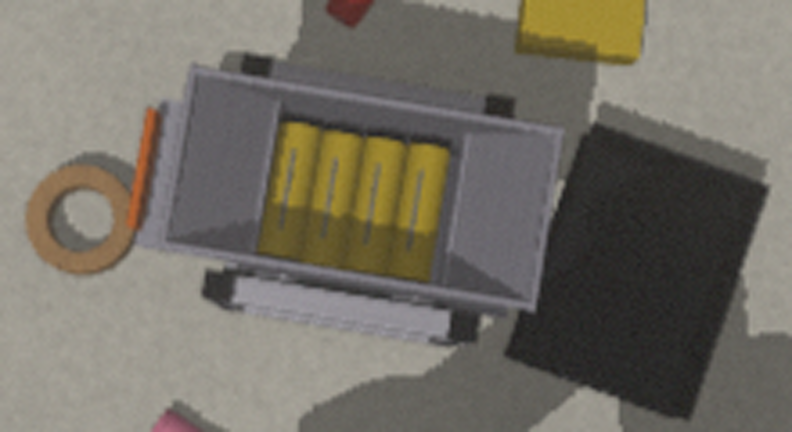

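The crop confirms four yellow rollers in the hopper, the orange lip on the left side, and the askew black bin to the right. Its corners in the crop are about (600,125), (768,187), (690,418) and (505,355). Next I'll get the bin corners on the z=75 plane and the hopper frame.

```bash
cat > b.py <<'E'
from h import *
def ray(n,px,z):
    c=ctrl.get_calibration(n);K=c["K"]; px=np.atleast_2d(px).astype(float)
    d=rot(c["rotation"]).apply(np.c_[(px-K[:2,2])/K[0,0],np.ones(len(px))]); o=c["origin"]
    return (o+d*((z-o[2])/d[:,2])[:,None])[:,:2]
HO=np.array([519.6,28.2]);th=-0.135
HY=np.array([-np.sin(th),np.cos(th)]);HX=np.array([np.cos(th),np.sin(th)])
def H(p): p=np.atleast_2d(p)[:,:2]-HO; return np.c_[p@HX,p@HY]
def W(x,y): return HO+x*HX+y*HY
E
python3 - <<'E'
from b import *
im=np.load("top0.npz")["im"]
m=(im.max(2)<62).astype(np.uint8); m[:,:360]=0;m[:200]=0;m[310:]=0;m[:,445:]=0
m=cv2.morphologyEx(m,cv2.MORPH_OPEN,np.ones((3,3)))
c=max(cv2.findContours(m,0,1)[0],key=cv2.contourArea)
r=cv2.minAreaRect(ray("top",c[:,0],75).astype(np.float32)); print("bin rect",r, cv2.boxPoints(r))
cc=ray("top",np.array([[600,125],[768,187],[690,418],[505,355]])/3.6+[225,180],75); print("by eye",cc,cc.mean(0),H(cc.mean(0)))
d=[cc[0]-cc[3],cc[1]-cc[2]]; print([np.hypot(*v) for v in d],[np.arctan2(v[1],v[0]) for v in d])
# lip top-edge in top & scene at z=200
for n in("top","scene"):
    im=np.load(n+"0.npz")["im"]; k=lip_mask(im); c=max(cv2.findContours(k,0,1)[0],key=cv2.contourArea)
    rr=cv2.minAreaRect(ray(n,c[:,0],200).astype(np.float32)); print(n,"lip",cv2.boundingRect(c),rr,H(rr[0]), H(cv2.boxPoints(rr)))
s=ctrl.sense(); w=ctrl.get_calibration("wrist"); T=rot(s["ee_rot"]); print("wristcam in tool",T.inv().apply(w["origin"]-s["eef_pos"]),(T.inv()*rot(w["rotation"])).as_matrix(),w["K"])
print("tool axes",T.as_matrix())
print("wall mid target",W(0,-248), "bin target",W(0,-173),"hook c",W(0,200))
E
```

```text
bin rect ((482.98699951171875, -198.17074584960938), (154.64349365234375, 200.71505737304688), 71.9013900756836) [[ 363.6 -240.5]
 [ 554.4 -302.8]
 [ 602.4 -155.9]
 [ 411.6  -93.5]]
by eye [[ 598.4 -168. ]
 [ 552.6 -304.3]
 [ 366.3 -243.4]
 [ 411.6  -95.3]] [ 482.2 -202.7] [[  -5.9 -233.9]]
[np.float64(200.4567234138147), np.float64(195.95603467792142)] [np.float64(-0.37095177251618355), np.float64(-0.3156590508806533)]Traceback (most recent call last):
  File "<stdin>", line 11, in <module>
ValueError: max() iterable argument is empty
```

```bash
python3 - <<'E'
from b import *
for n in("top","scene"):
    im=np.load(n+"0.npz")["im"]; h=cv2.cvtColor(im,cv2.COLOR_BGR2HSV); k=cv2.inRange(h,(3,180,90),(13,255,255))
    if n=="top": k[:200]=0;k[250:]=0;k[:,:255]=0;k[:,275:]=0
    else: k[:250]=0;k[285:]=0;k[:,:340]=0;k[:,385:]=0
    c=max(cv2.findContours(k,0,1)[0],key=cv2.contourArea)
    rr=cv2.minAreaRect(ray(n,c[:,0],200).astype(np.float32)); print(n,"lip",cv2.boundingRect(c),rr,H(rr[0]), H(cv2.boxPoints(rr)))
s=ctrl.sense(); w=ctrl.get_calibration("wrist"); T=rot(s["ee_rot"]); print("wristcam in tool",T.inv().apply(w["origin"]-s["eef_pos"]),(T.inv()*rot(w["rotation"])).as_matrix(),w["K"])
print("tool axes",T.as_matrix().round(3))
print("wall mid target",W(0,-248), "bin target",W(0,-173),"hook c",W(0,200))
E
```

```text
top lip (261, 240, 1, 1) ((502.9699401855469, 194.32899475097656), (0.0, 0.0), 0.0) [[-38.8 162.4]] [[-38.8 162.4]
 [-38.8 162.4]
 [-38.8 162.4]
 [-38.8 162.4]]
scene lip (349, 259, 28, 19) ((548.66552734375, 197.38059997558594), (14.352254867553711, 85.39904022216797), 82.18018341064453) [[  6.  171.6]] [[-36.7 164.4]
 [ 48.7 164.3]
 [ 48.7 178.7]
 [-36.7 178.8]]
wristcam in tool [  77.7    0.5 -143.9] [[-0.  -1.  -0.3]
 [ 1.  -0.   0. ]
 [-0.  -0.3  1. ]] [[371.6   0.  324.5]
 [  0.  371.6 242. ]
 [  0.    0.    1. ]]
tool axes [[ 0.9  0.4 -0. ]
 [ 0.4 -0.9  0. ]
 [ 0.  -0.  -1. ]]
wall mid target [ 486.2 -217.5] bin target [ 496.3 -143.2] hook c [546.5 226.4]
```

```bash
cat > go.py <<'E'
# usage: go.py x y z yaw_of_tool_x(world rad) -> row values from the current pose
from b import *; import sys
def rowto(t,yaw=None):
    s=ctrl.sense();T=rot(s["ee_rot"]);d=T.inv().apply(np.array(t)-s["eef_pos"])/200
    x=T.as_matrix()[:,0];y0=np.arctan2(x[1],x[0]);sp=0 if yaw is None else -((yaw-y0+np.pi)%(2*np.pi)-np.pi)/np.pi
    print("row",d.round(4),"spin %.4f"%sp,"from",s["eef_pos"],"yaw %.3f"%y0,"F",s["force"],"grip",round(s["grip_width"],3),"t",round(s["time_s"],2))
if __name__=="__main__":
    a=[float(v) for v in sys.argv[1:]]; rowto(a[:3],a[3] if len(a)>3 else None)
E
python3 go.py 459 -269 130 -0.316
```

```text
row [ 1.6 -0.5  0.5] spin 0.2243 from [ 199.  -485.6  230.8] yaw 0.389 F [0.2 0.2 0.4] grip 1.002 t 0.1
```

```bash
sed -i 's/precision=1,/precision=4,/' h.py; python3 -m pendant '[[[0.2,-0.06,0,0.04,1],[0.4,-0.12,0.05,0.08,1],[0.6,-0.2,0.1,0.13,1],[0.8,-0.26,0.15,0.18,1],[0.9,-0.3,0.2,0.224,1],[0.9,-0.3,0.2,0.224,1]]]' 60; python3 go.py 459 -269 130 -0.316
```

```text
time_s: 0.7
eef_pos: [344.1, -359.5, 189.9]
ee_rot: [-0.001, 0.988, -0.157, -0.001]
force: [-0.8, 0.5, 0.1]
grip_width: 0.997
grip_force: 0.0
row [ 0.4064 -0.6078  0.3001] spin 0.0003 from [ 344.1083 -359.5457  189.9016] yaw -0.315 F [-0.791   0.4628  0.0855] grip 0.997 t 0.7
```

```bash
python3 -m pendant '[[[0.15,-0.2,0.1,0,1],[0.3,-0.4,0.2,0,1],[0.406,-0.608,0.3,0,1],[0.406,-0.608,0.3,0,1],[0.406,-0.608,0.3,0,1]]]'; python3 - <<'E'
from b import *
im,d=ctrl.capture("wrist");cv2.imwrite("pics/w1.png",im)
print(ctrl.sense()["eef_pos"])
E
```

```text
time_s: 1.2
eef_pos: [457.8, -271.4, 130.8]
ee_rot: [-0.0, 0.988, -0.155, -0.001]
force: [0.2, -0.8, 0.6]
grip_width: 1.001
grip_force: 0.0
[ 457.3553 -272.4022  131.5296]
```

View pics/w1.png

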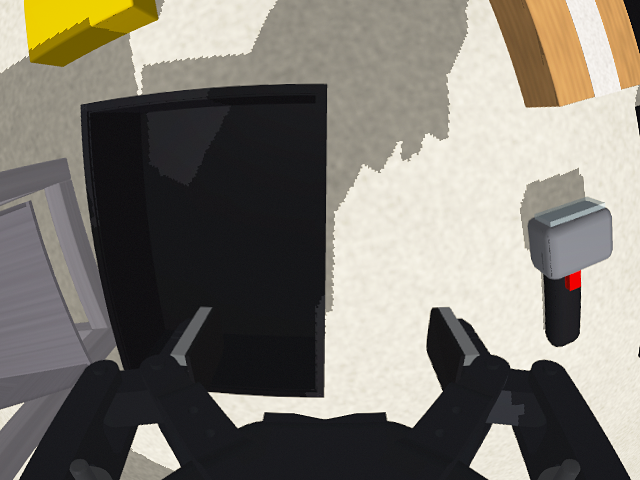

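The wrist view has the bin's right wall running between the fingers, from (326,85) to (323,397) at its top edge. The left corners are near (82,104) and (128,385).

```bash
cat >> b.py <<'E'
def wray(px,z,c=None):
    c=c or ctrl.get_calibration("wrist");K=c["K"];q=np.atleast_2d(px).astype(float)-K[:2,2]
    r=np.hypot(*q.T);t=r/K[0,0];d=np.c_[q*(np.sin(t)/np.maximum(r,1e-6))[:,None],np.cos(t)]
    d=rot(c["rotation"]).apply(d);o=c["origin"];return (o+d*((z-o[2])/d[:,2])[:,None])[:,:2]
E
python3 - <<'E'
from b import *
p=wray([[326,85],[323,397],[82,104],[128,385]],75);print(p,p.mean(0),np.hypot(*(p[0]-p[1])),np.arctan2(*(p[0]-p[1])[::-1]))
print("hopper frame",H(p),H(p.mean(0)), "wall mid",(p[0]+p[1])/2)
E
python3 go.py 459 -269 130
```

```text
[[ 553.2369 -304.7627]
 [ 363.0398 -240.9755]
 [ 601.373  -163.2309]
 [ 407.5377  -96.6057]] [ 481.2969 -201.3937] 200.60844554421817 -0.3235860340657063
hopper frame [[  78.1444 -325.4059]
 [-118.9073 -287.7978]
 [ 106.7937 -178.6833]
 [ -94.245  -138.7527]] [[  -7.0535 -232.6599]] wall mid [ 458.1384 -272.8691]
row [ 0.0026 -0.0187  0.0076] spin 0.0000 from [ 457.3553 -272.4022  131.5296] yaw -0.314 F [-0.9655 -0.9957 -0.1817] grip 0.996 t 1.25
```

```bash
python3 -m pendant '[[[0.006,-0.007,0.2,0.003,1],[0.006,-0.007,0.41,0.003,1],[0.006,-0.007,0.43,0.003,1],[0.006,-0.007,0.43,0.003,0],[0.006,-0.007,0.43,0.003,0],[0.006,-0.007,0.43,0.003,0],[0.006,-0.007,0.43,0.003,0],[0.006,-0.007,0.43,0.003,0],[0.006,-0.007,0.43,0.003,0],[0.006,-0.007,0.43,0.003,0]]]' 60; python3 go.py 486.2 -217.5 46 -0.135; python3 -c "
from b import *
p=np.array(wray([[0,0]],0));print(W(0,-248),W(0,-245.75),W(0,-255))"
```

```text
time_s: 2.25
eef_pos: [459.6, -270.5, 46.0]
ee_rot: [0.0, 0.987, -0.161, 0.0]
force: [0.3, 2.1, 6.3]
grip_width: 0.042
grip_force: 59.5
row [ 0.0418 -0.2938 -0.0002] spin -0.0602 from [ 459.5578 -270.5466   45.9503] yaw -0.324 F [0.3235 2.0952 6.2889] grip 0.042 t 2.25
[ 486.2216 -217.5435] [ 486.5244 -215.314 ] [ 485.2795 -224.4798]
```

```bash
python3 -m pendant '[[[0.01,-0.05,0,-0.012,0],[0.02,-0.1,0,-0.024,0],[0.03,-0.15,0,-0.036,0],[0.04,-0.2,0,-0.048,0],[0.05,-0.254,0,-0.06,0],[0.05,-0.254,0,-0.06,0],[0.05,-0.254,0,-0.06,0]]]'; python3 - <<'E'
from b import *
im,d=ctrl.capture("wrist");cv2.imwrite("pics/w2.png",im);np.savez("w2.npz",im=im)
E
python3 go.py 486 -217 46 -0.135
```

```text
time_s: 2.95
eef_pos: [486.3, -224.4, 46.0]
ee_rot: [-0.0, 0.998, -0.066, 0.001]
force: [3.9, 2.2, 7.0]
grip_width: 0.04
grip_force: 59.8
row [-0.0063 -0.0368 -0.0002] spin 0.0006 from [ 486.2735 -224.4675   45.9541] yaw -0.133 F [3.3616 3.8283 6.8939] grip 0.044 t 3.0
```

View pics/w2.png

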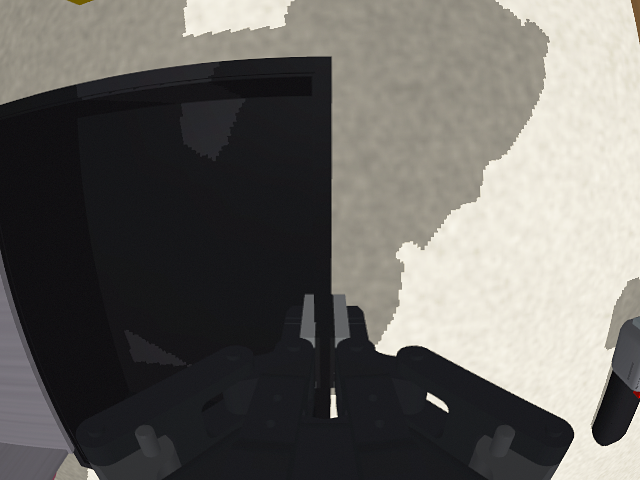

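```bash
python3 - <<'E'
from b import *
c=wray([[331,57]],75)[0]; s=ctrl.sense(); print("corner H",H(c),"tcp H",H(s["eef_pos"]))
E
python3 -m pendant '[[[-0.004,-0.01,0,0,0],[-0.008,-0.02,0,0,0],[-0.008,-0.03,0,0,0],[-0.008,-0.03,0,0,0]]]'
```

```text
corner H [[ 101.0743 -257.1233]] tcp H [[   0.9833 -254.854 ]]
time_s: 3.4
eef_pos: [484.9, -219.6, 46.0]
ee_rot: [0.001, 0.998, -0.067, 0.001]
force: [-0.0, -2.7, 6.5]
grip_width: 0.039
grip_force: 59.8
```

```bash
python3 -m pendant '[[[0,-0.015,0,0,0],[0,-0.015,0,0,0]]]'|grep -E "pos|force"; python3 -m pendant '[[[0,-0.01,0,0,0],[0,-0.01,0,0,0]]]'|grep -E "pos|force";python3 -m pendant '[[[0,-0.01,0,0,0],[0,-0.01,0,0,0]]]'|grep -E "pos|force"
```

```text
eef_pos: [485.2, -216.7, 45.9]
force: [-0.5, -3.0, 6.7]
grip_force: 59.9
eef_pos: [485.5, -214.8, 46.0]
force: [1.1, -4.2, 7.2]
grip_force: 59.8
eef_pos: [485.4, -213.5, 46.0]
force: [-2.2, -8.9, 7.0]
grip_force: 60.1
```

```bash
python3 -m pendant '[[[0,-0.01,0,0,0],[0,-0.01,0,0,0]]]'|grep -E "pos|force"; python3 -m pendant '[[[0,-0.01,0,0,0],[0,-0.01,0,0,0]]]'|grep -E "pos|force";python3 - <<'E'
from b import *
s=ctrl.sense();print(s["force"],s["wrist_torque"],H(s["eef_pos"]))
E
```

```text
eef_pos: [485.5, -213.5, 46.0]
force: [-5.0, -20.3, 2.9]
grip_force: 59.7
eef_pos: [485.5, -213.5, 46.2]
force: [-9.8, -31.1, 1.0]
grip_force: 59.5
[ -9.7564 -31.1062   1.0121] [-4.5808  1.5032 -0.0905] [[  -1.2533 -244.0895]]
```

```bash
python3 -m pendant '[[[0,0.02,0,0,0.3],[0,0.02,0,0,0.3],[0,0.02,0,0,0.3],[0,0.02,-0.2,0,0.3],[0,0.02,-0.45,0,0.3],[0,0.02,-0.7,0,1],[0,0.02,-0.95,0,1],[0,0.02,-1,0,1]]]'; python3 go.py 486 -217 330 -0.135; python3 - <<'E'
from b import *
im,d=ctrl.capture("wrist");cv2.imwrite("pics/w3.png",im)
E
```

```text
time_s: 5.2
eef_pos: [486.5, -212.6, 250.8]
ee_rot: [0.002, 0.998, -0.067, 0.004]
force: [0.1, 0.2, -0.6]
grip_width: 0.8
grip_force: 0.0
row [ 0.0034  0.0238 -0.3959] spin 0.0002 from [ 486.539  -212.5802  250.791 ] yaw -0.134 F [ 0.1084  0.1749 -0.6074] grip 0.8 t 5.2
```

View pics/w3.png

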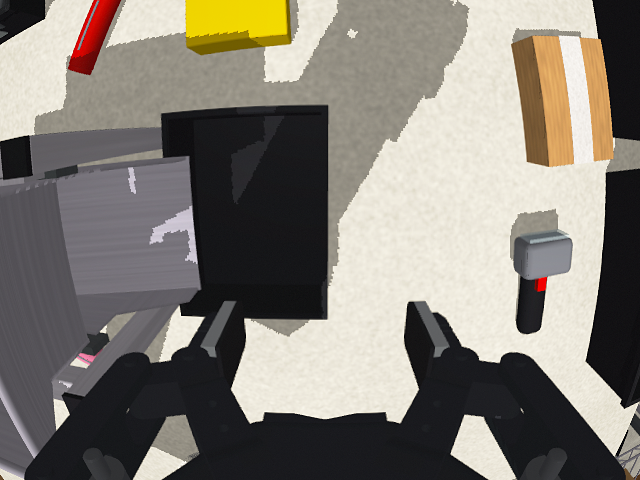

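```bash
python3 - <<'E'
from b import *
p=wray([[328,106],[327,319]],75);d=p[0]-p[1];print("bin outer edge H",H(p),np.hypot(*d),"yaw",np.arctan2(d[1],d[0]))
E
python3 -m pendant '[[[0,0,-0.25,0,1],[0,0,-0.5,0,1],[0,0,-0.75,0,1],[0,0,-0.8,0,1],[0,-0.25,-0.8,0,1],[0,-0.5,-0.8,0,1],[0,-0.75,-0.8,0,1],[0,-1,-0.8,0,1],[0,-1,-0.8,0,1]]]'; python3 go.py 546 226 410 -0.135
```

```text
bin outer edge H [[  97.0183 -246.8711]
 [-101.3265 -246.2989]] 198.34553668525157 yaw -0.1378852578296982
time_s: 6.15
eef_pos: [512.3, -9.1, 403.5]
ee_rot: [-0.001, 0.998, -0.064, -0.001]
force: [-0.2, -1.4, -0.5]
grip_width: 1.004
grip_force: 0.0
row [ 0.0166 -1.1873 -0.0304] spin 0.0021 from [512.2688  -9.0704 403.5195] yaw -0.128 F [-0.2417 -1.3954 -0.503 ] grip 1.004 t 6.15
```

```bash
python3 -m pendant '[[[0,-0.25,-0.03,0,1],[0,-0.5,-0.03,0,1],[0,-0.75,-0.03,0,1],[0,-1,-0.03,0,1],[0,-1,-0.03,0,1]]]'>/dev/null; python3 -m pendant '[[[0.015,-0.15,0.3,0,1],[0.015,-0.15,0.5,0,1],[0.015,-0.15,0.5,0,1],[0.015,-0.15,0.5,0,1]]]'; python3 - <<'E'
from b import *
im,d=ctrl.capture("wrist");cv2.imwrite("pics/w4.png",im)
E
python3 go.py 546 226 300 -0.135
```

```text
time_s: 7.05
eef_pos: [546.3, 212.3, 310.8]
ee_rot: [0.0, 0.998, -0.068, -0.001]
force: [-0.2, 0.2, -0.1]
grip_width: 1.002
grip_force: 0.0
row [-0.0142 -0.0674  0.0647] spin -0.0005 from [546.9472 212.259  312.9441] yaw -0.137 F [0.1977 0.3235 0.4915] grip 1.005 t 7.1
```

View pics/w4.png

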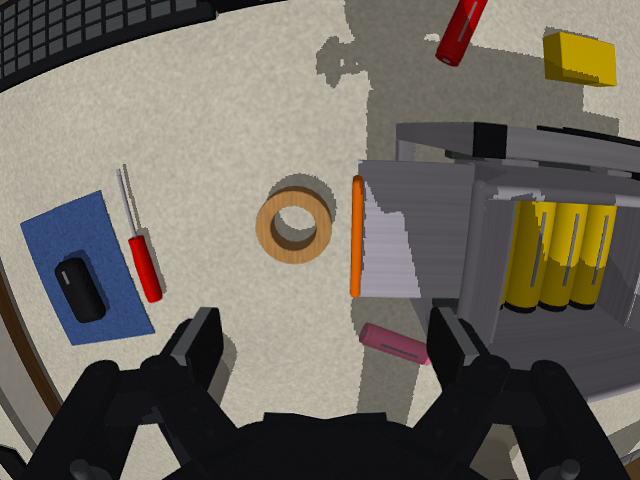

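```bash
python3 - <<'E'
from b import *
im=cv2.imread("pics/w4.png");h=cv2.cvtColor(im,cv2.COLOR_BGR2HSV);k=cv2.inRange(h,(3,150,120),(17,255,255));k[:,:345]=0;k[:,375:]=0;k[:165]=0;k[305:]=0
for r in (185,200,220,240,260,280,292):
    c=np.where(k[r])[0]; e=wray([[c.min()-.5,r],[c.max()+.5,r]],200.); print(r,c.min(),c.max(),H(e).ravel())
s=ctrl.sense();print(H(s["eef_pos"]))
rr=np.where(k.any(1))[0];print(rr.min(),rr.max(),H(wray([[357,rr.min()],[357,rr.max()]],200)))
E
```

```text
185 353 361 [ 40.57   166.0792  40.6124 159.7602]
200 352 362 [ 29.8576 166.6376  29.8918 158.8453]
220 352 361 [ 15.3068 166.4118  15.3155 159.2322]
240 351 361 [  0.3565 166.8696   0.3408 158.848 ]
260 351 360 [-15.1022 166.5652 -15.1402 159.142 ]
280 351 359 [-31.191  166.2105 -31.2477 159.3937]
292 350 359 [-41.1968 166.7373 -41.2751 159.0624]
[[  2.3258 186.065 ]]
180 297 [[ 44.1302 162.9758]
 [-45.5195 160.8493]]
```

```bash
python3 - <<'E'
from b import *
s=ctrl.sense();T=rot(s["ee_rot"]);c=ctrl.get_calibration("wrist");K=c["K"]
o=T.inv().apply(c["origin"]-s["eef_pos"])
for px,Y in (([430,309],-42.5),([219,309],42.5),([488,352],-42.5),([203,307],42.5),([555,365],-74),([600,400],-74)):
    q=np.array(px)-K[:2,2];r=np.hypot(*q);t=r/K[0,0];d=T.inv().apply(rot(c["rotation"]).apply(np.r_[q/r*np.sin(t),np.cos(t)]))
    k=(Y-o[1])/d[1] ; print(px,o+k*d)
E
python3 go.py $(python3 -c "from b import *;print(*W(-118,195),300)") -0.135
```

```text
[430, 309] [ 148.2098  -42.5    -274.5708]
[219, 309] [ 146.4851   42.5    -271.4825]
[488, 352] [ 132.374   -42.5    -219.4185]
[203, 307] [ 136.4932   42.5    -253.9051]
[555, 365] [ 146.1327  -74.     -226.8706]
[600, 400] [ 141.4208  -74.     -202.2422]
row [-0.6018 -0.0437  0.0637] spin -0.0005 from [546.9472 212.259  312.9441] yaw -0.137 F [0.1977 0.3235 0.4915] grip 1.005 t 7.1
```

```bash
python3 - <<'E'
from b import *
s=ctrl.sense();T=rot(s["ee_rot"]);c=ctrl.get_calibration("wrist");K=c["K"]
o=T.inv().apply(c["origin"]-s["eef_pos"])
for px,Y in (([430,309],42.5),([219,309],-42.5),([455,309],57),([555,365],65),([555,365],74),([600,400],74),([620,460],74)):
    q=np.array(px)-K[:2,2];r=np.hypot(*q);t=r/K[0,0];d=T.inv().apply(rot(c["rotation"]).apply(np.r_[q/r*np.sin(t),np.cos(t)]))
    k=(Y-o[1])/d[1] ; print(px,Y,o+k*d)
E
python3 -m pendant '[[[-0.2,-0.04,0,0,1],[-0.4,-0.045,0,0,1],[-0.6,-0.045,0,0,1],[-0.6,-0.045,0.2,0,1],[-0.6,-0.045,0.4,0,1],[-0.6,-0.045,0.5,0,1],[-0.6,-0.045,0.5,0,1]]]'; python3 go.py $(python3 -c "from b import *;print(*W(-118,195),185)") -0.135
```

```text
[430, 309] 42.5 [  9.2605  42.5    -16.0388]
[219, 309] -42.5 [  8.046 -42.5   -13.656]
[455, 309] 57 [ 3.9863 57.     -7.1514]
[555, 365] 65 [ 18.926   65.     -72.0287]
[555, 365] 74 [ 10.6896  74.     -62.0029]
[600, 400] 74 [ 15.3444  74.     -86.3334]
[620, 460] 74 [   7.9303   74.     -102.9267]
time_s: 7.8
eef_pos: [429.1, 237.7, 211.6]
ee_rot: [0.0, 0.998, -0.068, -0.0]
force: [-0.0, -0.7, 1.2]
grip_width: 1.008
grip_force: 0.0
row [-0.0004  0.0018  0.1331] spin -0.0005 from [429.0577 237.6546 211.6152] yaw -0.137 F [-0.0366 -0.7176  1.2113] grip 1.008 t 7.8
```

```bash
python3 -m pendant '[[[0,0,0.12,0,1],[0,0,0.226,0,1],[0,0,0.226,0,1],[0,0,0.226,0,1]]]'; python3 -m pendant '[[[0.1,0,0,0,1],[0.2,0,0,0,1],[0.3,0,0,0,1],[0.3,0,0,0,1]]]'; python3 - <<'E'
from b import *
print(H(ctrl.sense()["eef_pos"]))
im,d=ctrl.capture("wrist");im2,d=ctrl.capture("scene");cv2.imwrite("pics/w5.png",np.hstack([cv2.resize(im,(480,360)),cv2.resize(im2[130:370,270:480],(315,360))]))
E
```

```text
time_s: 8.2
eef_pos: [430.1, 238.3, 168.6]
ee_rot: [-0.001, 0.998, -0.068, 0.002]
force: [0.8, -0.3, 0.1]
grip_width: 1.002
grip_force: 0.0
time_s: 8.6
eef_pos: [490.8, 229.7, 168.4]
ee_rot: [-0.001, 0.998, -0.069, 0.002]
force: [0.5, -0.7, 0.8]
grip_width: 0.998
grip_force: 0.0
[[-55.6656 195.7894]]
```

View pics/w5.png

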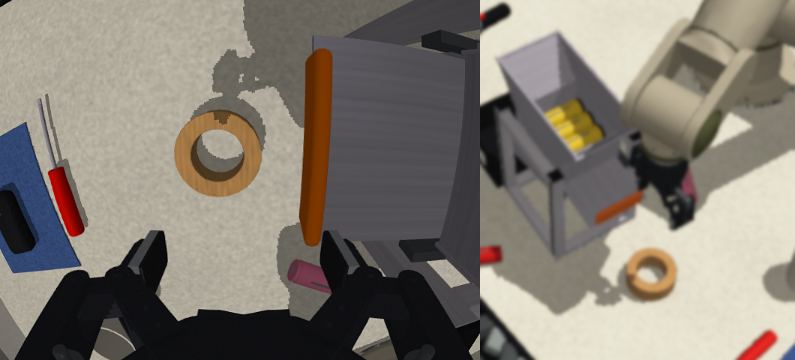

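Wrist half: the right finger is just inside the lip's near end, with the lip's inner edge at about (429,324) in full-resolution pixels. Scene half: the hand is at the lip's near side, with the wrist close to the rim, so I'll check clearances from depth.

```bash
python3 - <<'E'
from b import *
e=H(wray([[429,324],[443,70]],200));print("lip inner",e)
s=ctrl.sense();t=H(s["eef_pos"])[0];print(t,s["force"])
for n in("scene","top"):
    im,d=ctrl.capture(n);P=cloud(n,d).reshape(-1,3);P=P[d.ravel()>0];h=H(P)
    m=(h[:,0]>-330)&(h[:,0]<150)&(h[:,1]>20)&(h[:,1]<350)&(P[:,2]>205)&~((abs(h[:,0])<72)&(h[:,1]<140)&(P[:,2]<335))
    q=np.c_[h[m],P[m,2]]
    for z in range(200,640,40):
        k=(q[:,2]>=z)&(q[:,2]<z+40)
        if k.sum()>3: print(n,z,k.sum(),"x",q[k,0].min(),q[k,0].max(),"y",q[k,1].min(),q[k,1].max())
E
```

```text
lip inner [[-46.0226 158.3948]
 [ 39.2091 159.3784]]
[-57.9132 195.9213] [ 0.2311 -0.0883 -0.0482]
scene 200 389 x -80.70549329113173 91.76632493963555 y 20.254262900674785 272.22482358241695
scene 240 416 x -86.88831705032982 90.17511668219603 y 78.79299250757059 270.59118181425447
scene 280 287 x -79.20269672821307 -16.506867614816528 y 141.92319414297225 265.4269335928189
scene 320 309 x -80.29433200293734 -15.557801856432748 y 172.48983999847877 237.22836271030965
scene 360 305 x -129.9782173575056 -0.5396916003735522 y 161.66831483863564 264.2673148460141
scene 400 1099 x -192.3702707753428 6.702446219514509 y 119.77079540922945 269.51102737363203
scene 440 2507 x -216.4298124931841 5.051714524673022 y 124.16918501097996 268.2206167248306
scene 480 2014 x -283.66077887972364 -58.44216798620382 y 87.6724946442124 241.88535228044654
scene 520 1777 x -327.70023908719384 -151.77056540165208 y 64.81428191911776 185.9036172189107
scene 560 1713 x -329.9727148297071 -210.0211233894024 y 22.055761782445618 164.3677471189135
scene 600 983 x -329.9962606450585 -277.99694732360297 y 20.466
[... 240 characters left out ...]
-83.49167447292987 y 167.64405992483805 189.05969860991203
top 360 9 x -117.10208108304533 -72.13940011834805 y 121.25492840837502 217.40672998029436
top 400 253 x -146.6985591934249 5.11427198209403 y 97.44987167832484 263.1663835730199
top 440 2182 x -197.92522598874564 1.403775497091779 y 93.75339206655882 263.70481999636996
top 480 1977 x -228.76478953964352 -54.22522179839302 y 75.8964515968197 243.1991098029344
top 520 1809 x -306.49281492823826 -150.0102405168522 y 44.55457230779761 185.10554465850274
top 560 2177 x -329.4691699726297 -210.24964427160947 y 21.213507673451417 161.85649053462458
top 600 1403 x -329.99687396581163 -277.31493773367293 y 20.00298378759276 137.0313087026571
```

```bash
python3 -m pendant '[[[0.1,0,0.01,0,1],[0.2,0,0.01,0,1],[0.28,0,0.01,0,1],[0.28,0,0.01,0,1],[0.28,-0.02,0.01,0,1],[0.28,-0.04,0.012,0,1],[0.28,-0.06,0.012,0,1],[0.28,-0.08,0.014,0,1],[0.28,-0.1,0.016,0,1],[0.28,-0.1,0.016,0,1]]]'; python3 - <<'E'
from b import *
s=ctrl.sense();print(H(s["eef_pos"]))
im,d=ctrl.capture("wrist");cv2.imwrite("pics/w6.png",im)
h=cv2.cvtColor(im,cv2.COLOR_BGR2HSV);k=cv2.inRange(h,(3,150,80),(17,255,255));k[:,:390]=0
for r in range(150,340,20):
    c=np.where(k[r])[0]
    if len(c): print(r,c.min(),c.max(),H(wray([[c.max()+.5,r]],199)))
E
```

```text
time_s: 9.8
eef_pos: [545.6, 242.5, 162.9]
ee_rot: [0.001, 0.998, -0.067, -0.0]
force: [0.4, -4.1, -0.5]
grip_width: 1.002
grip_force: 1.9
[[ -3.1065 215.8133]]
230 417 446 [[ 44.5635 177.2338]]
250 415 451 [[ 37.9404 174.8434]]
270 413 449 [[ 31.0606 174.7358]]
290 411 446 [[ 23.8913 174.8949]]
310 409 443 [[ 16.3635 174.9701]]
330 407 440 [[  8.3988 174.9556]]
```

```bash
python3 -m pendant '[[[0,-0.05,0.004,0,1],[0,-0.1,0.008,0,1],[0,-0.14,0.012,0,1],[0,-0.18,0.016,0,1],[0,-0.21,0.018,0,1],[0,-0.23,0.02,0,1],[0,-0.23,0.02,0,1],[0,-0.23,0.02,0,1]]]'; python3 - <<'E'
from b import *
s=ctrl.sense();print(H(s["eef_pos"]))
im,d=ctrl.capture("wrist")
h=cv2.cvtColor(im,cv2.COLOR_BGR2HSV);k=cv2.inRange(h,(3,150,80),(17,255,255));k[:,:390]=0
for r in range(250,340,20):
    c=np.where(k[r])[0]
    if len(c): print(r,c.min(),c.max(),H(wray([[c.max()+.5,r]],195)))
im,d=ctrl.capture("top");cv2.imwrite("pics/t2.png",np.vstack([cv2.resize(im[180:310,220:450],None,fx=2,fy=2,interpolation=2)]))
E
```

```text
time_s: 10.65
eef_pos: [552.4, 288.4, 159.0]
ee_rot: [-0.001, 0.998, -0.068, 0.0]
force: [0.2, 0.2, 0.8]
grip_width: 1.003
grip_force: 0.0
[[ -2.5451 262.2448]]
250 413 450 [[ 38.5328 221.4179]]
270 412 448 [[ 31.6544 221.3221]]
290 409 445 [[ 24.4874 221.4936]]
310 408 442 [[ 16.9631 221.5828]]
330 407 439 [[  9.0033 221.5838]]
```

```bash
python3 -m pendant '[[[0,0,0,0,1],[0,0,0,0,1],[0,0,0,0,1],[0,0,0,0,1],[0,0,0,0,1],[0,0,0,0,1],[0,0,0,0,1],[0,0,0,0,1]]]' >/dev/null; python3 - <<'E'
from b import *
a=ctrl.capture("top")[0];b=ctrl.capture("scene")[0]
cv2.imwrite("pics/t2.png",np.hstack([cv2.resize(a[180:300,300:450],(450,360)),cv2.resize(b[130:310,220:395],(350,360))]))
E
```

```text
(no output)
```

View pics/t2.png

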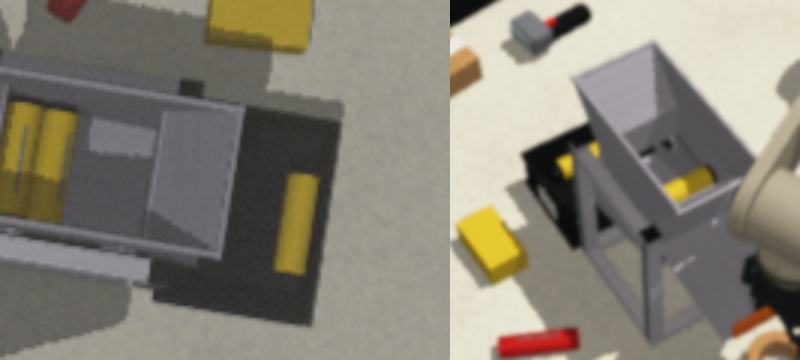

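```bash
python3 -m pendant '[[[0,0.015,0,0,1],[0,0.015,-0.12,0,1],[0,0.015,-0.3,0,1],[0,0.015,-0.3,0,1],[0,-0.1,-0.3,0,1],[0,-0.21,-0.3,0,1],[0,-0.21,-0.3,0,1],[0,-0.21,-0.15,0,1],[0,-0.21,-0.03,0,1],[0,-0.21,-0.03,0,1]]]';  python3 - <<'E'
from b import *
s=ctrl.sense();print(H(s["eef_pos"]))
im,d=ctrl.capture("wrist")
h=cv2.cvtColor(im,cv2.COLOR_BGR2HSV);k=cv2.inRange(h,(3,150,80),(17,255,255));k[:,:390]=0
for r in range(190,340,20):
    c=np.where(k[r])[0]
    if len(c): print(r,c.min(),c.max(),H(wray([[c.max()+.5,r]],195)))
E
```

```text
time_s: 12.65
eef_pos: [556.8, 328.2, 161.3]
ee_rot: [0.002, 0.998, -0.068, -0.003]
force: [-0.6, -0.2, -0.2]
grip_width: 1.0
grip_force: 0.0
[[ -3.5468 302.2721]]
230 400 544 [[ 43.9169 223.7209]]
250 395 547 [[ 36.3267 220.7882]]
270 452 544 [[ 28.439 220.421]]
290 447 539 [[ 20.2605 220.8117]]
310 394 535 [[ 11.6615 220.5091]]
330 486 530 [[  2.6105 220.4815]]
```

```bash
python3 -m pendant '[[[0,0.05,0,0,1],[0,0.1,-0.002,0,1],[0,0.15,-0.006,0,1],[0,0.2,-0.01,0,1],[0,0.25,-0.015,0,1],[0,0.3,-0.02,0,1],[0,0.35,-0.025,0,1],[0,0.39,-0.03,0,1],[0,0.39,-0.03,0,1],[0,0.39,-0.03,0,1]]]';  python3 - <<'E'
from b import *
s=ctrl.sense();print(H(s["eef_pos"]))
im,d=ctrl.capture("wrist")
h=cv2.cvtColor(im,cv2.COLOR_BGR2HSV);k=cv2.inRange(h,(3,150,80),(17,255,255));k[:,:390]=0
for r in range(250,340,20):
    c=np.where(k[r])[0]
    if len(c): print(r,c.min(),c.max(),H(wray([[c.max()+.5,r]],200)))
E
```

```text
time_s: 13.7
eef_pos: [547.6, 251.7, 171.3]
ee_rot: [0.0, 0.998, -0.068, 0.0]
force: [0.5, 0.3, 0.1]
grip_width: 1.003
grip_force: 0.0
[[ -2.299  225.2054]]
250 464 505 [[ 35.9614 160.5558]]
270 461 502 [[ 28.3036 160.4923]]
290 459 498 [[ 20.3395 160.7101]]
310 456 494 [[ 11.9888 160.7823]]
330 475 490 [[  3.1622 160.6986]]
```

```bash
python3 -m pendant '[[[0,0.02,-0.001,0,1],[0,0.04,-0.003,0,1],[0,0.045,-0.003,0,1]]]'|grep -E "pos|force:"; for i in 1 ; do python3 -m pendant '[[[0,0.01,0,0,1],[0,0.01,0,0,1]]]'|grep -E "pos|force:";python3 -m pendant '[[[0,0.01,0,0,1],[0,0.01,0,0,1]]]'|grep -E "pos|force:";  done
```

```text
eef_pos: [546.3, 243.3, 171.7]
force: [-0.1, 4.7, 1.3]
grip_force: 2.3
eef_pos: [546.1, 241.3, 171.7]
force: [-1.2, 3.9, 2.1]
grip_force: 1.7
eef_pos: [546.0, 240.1, 171.9]
force: [-0.1, 8.6, 3.0]
grip_force: 4.2
```

```bash
python3 -m pendant '[[[0,0.008,0,0,1],[0,0.008,0,0,1],[0,0.008,0,0,1]]]'|grep -E "pos|force:";python3 -m pendant '[[[0,0.008,0,0,1],[0,0.008,0,0,1],[0,0.008,0,0,1]]]'|grep -E "pos|force:";  python3 - <<'E'
from b import *
s=ctrl.sense();print(H(s["eef_pos"]),s["grip_width"])
im,d=ctrl.capture("wrist")
h=cv2.cvtColor(im,cv2.COLOR_BGR2HSV);k=cv2.inRange(h,(3,150,80),(17,255,255));k[:,:390]=0
for r in range(250,340,20):
    c=np.where(k[r])[0]
    if len(c): print(r,c.min(),c.max(),H(wray([[c.max()+.5,r]],201)))
E
```

```text
eef_pos: [545.9, 240.0, 172.1]
force: [1.7, 15.7, 2.3]
grip_force: 8.0
eef_pos: [545.9, 239.9, 172.3]
force: [3.2, 24.0, 1.9]
grip_force: 12.1
[[ -2.4788 213.3014]] 1.000160168260336
250 461 502 [[ 35.9996 149.6325]]
270 459 499 [[ 28.3867 149.5866]]
290 457 495 [[ 20.4703 149.8208]]
310 453 491 [[ 12.1734 149.9147]]
330 475 487 [[  3.4084 149.8587]]
```

```bash
python3 -m pendant '[[[0,-0.1,0,0,1],[0,-0.2,0,0,1],[0,-0.3,-0.2,0,1],[0,-0.3,-0.45,0,1],[0,-0.3,-0.7,0,1],[0,-0.3,-0.95,0,1],[0,-0.3,-1,0,1],[0,-0.3,-1,0,1]]]'; python3 -m pendant '[[[0,0,-0.25,0,1],[0,0,-0.25,0,1],[0,0.25,-0.25,0,1],[0,0.5,-0.25,0,1],[0,0.75,-0.25,0,1],[0,1,-0.25,0,1],[0,1,-0.25,0,1]]]';python3 -m pendant '[[[0,0.25,0,0,1],[0,0.5,0,0,1],[0,0.75,0,0,1],[0,1,0,0,1],[0,1,0,0,1]]]';python3 go.py 486 -245 300
```

```text
time_s: 15.9
eef_pos: [554.0, 295.2, 372.6]
ee_rot: [-0.0, 0.998, -0.068, 0.001]
force: [-0.0, 1.0, -0.6]
grip_width: 0.997
grip_force: 0.0
time_s: 16.6
eef_pos: [526.1, 92.5, 420.2]
ee_rot: [0.001, 0.997, -0.071, -0.001]
force: [0.6, 0.7, -0.6]
grip_width: 0.995
grip_force: 0.0
time_s: 17.1
eef_pos: [498.8, -105.3, 419.3]
ee_rot: [0.0, 0.997, -0.071, -0.002]
force: [-0.0, 0.1, -0.8]
grip_width: 1.002
grip_force: 0.0
row [0.0376 0.6999 0.5967] spin 0.0000 from [ 498.8034 -105.3484  419.269 ] yaw -0.142 F [-0.0434  0.113  -0.788 ] grip 1.002 t 17.1
```

```bash
python3 -m pendant '[[[0,0.25,0,0,1],[0,0.5,0,0,1],[0,0.75,0,0,1],[0,0.85,0.25,0,1],[0,0.85,0.5,0,1],[0,0.85,0.7,0,1],[0,0.85,0.7,0,1]]]'; python3 - <<'E'
from b import *
a=ctrl.capture("wrist")[0];b=ctrl.capture("top")[0]
cv2.imwrite("pics/f.png",np.hstack([cv2.resize(a,(480,360)),cv2.resize(b[170:310,225:445],(320,204))[:,:320].copy() if 0 else cv2.copyMakeBorder(cv2.resize(b[170:310,225:445],(320,204)),0,156,0,0,0)]))
E
```

```text
time_s: 17.8
eef_pos: [474.9, -267.0, 275.1]
ee_rot: [-0.004, 0.998, -0.068, -0.005]
force: [0.2, -1.0, 0.1]
grip_width: 1.0
grip_force: 0.0
```

View pics/f.png

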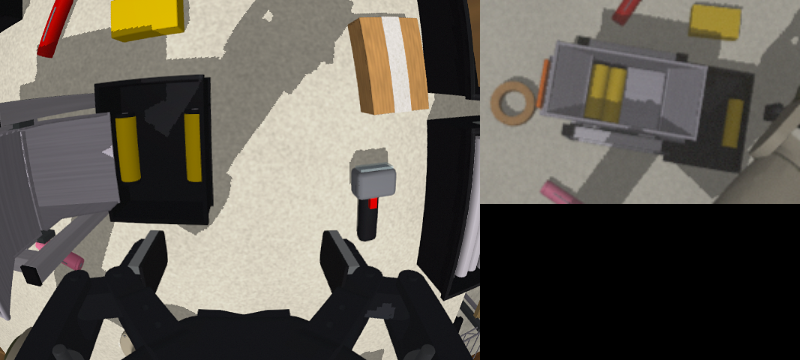

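The bin holds two rollers, at (128,150) and (193,148). Two remain in the hopper and the gate is shut. Last check: did the falling rollers shift the bin?

```bash
python3 - <<'E'
from b import *
print(H(wray([[280.5,99.5],[281,297]],75)))
E
```

```text
[[ 103.0474 -259.6199]
 [ -96.6836 -254.4894]]
```

```bash
python3 - <<'E'
from b import *
im=ctrl.capture("wrist")[0]; g=im.max(2)
for r in (130,160,190,220,250,280):
    row=g[r,230:330].astype(int); c=230+np.where(row<60)[0].max(); print(r,c,H(wray([[c+.5,r]],75)))
im,d=ctrl.capture("top");P=cloud("top",d);m=(im.max(2)<62)&(P[...,2]>66)&(P[...,2]<84)
h=H(P.reshape(-1,3)).reshape(480,640,2);q=h[m&(abs(h[...,0])<130)&(h[...,1]<-200)&(h[...,1]>-300)];print(len(q),np.percentile(q,[1,99],axis=0))
print(ctrl.sense()["eef_pos"],ctrl.sense()["dq"])
E
```

```text
130 277 [[  75.0544 -257.029 ]]
160 278 [[  46.3448 -257.4916]]
190 279 [[  17.2529 -257.7781]]
220 279 [[ -12.617  -256.8948]]
250 280 [[ -43.7289 -256.7931]]
280 277 [[ -76.6179 -252.2943]]
191 [[ -98.9366 -248.5556]
 [  97.2899 -201.282 ]]
[ 477.388  -269.3173  284.1832] [-0.0033 -0.006   0.0025 -0.0004 -0.0084 -0.0005]
```

```bash
python3 - <<'E'
from b import *
im=ctrl.capture("top")[0];im0=cv2.imread("pics/top0.png")
P=ctrl.get_calibration("wrist");s=ctrl.sense();T=rot(s["ee_rot"]);print("cam in tool",T.inv().apply(P["origin"]-s["eef_pos"]),s["eef_pos"])
K=ctrl.get_calibration("top")
g=im.max(2)
for r in range(215,262,6):
    row=g[r,380:440].astype(int);j=np.argmax(np.diff(row[15:]))+15+380; print(r,row[20:50].tolist() if r==233 else "",j,H(ray("top",[[j+.5,r]],75)))
w=ctrl.capture("wrist")[0]; print(w[200,230:310].max(1).tolist())
for r in (160,200,240): print([ (c,H(wray([[c,r]],75))[0].round(1).tolist()) for c in (264,268,272,276)][::3])
E
```

```text
cam in tool [  78.0284    0.4693 -143.8938] [ 477.2708 -269.3616  284.043 ]
215  414 [[ 114.8114 -249.4518]]
221  413 [[  96.97   -249.1501]]
227  412 [[  79.1724 -248.8491]]
233 [39, 45, 46, 48, 46, 44, 42, 38, 40, 37, 40, 50, 73, 99, 96, 96, 98, 98, 96, 100, 97, 94, 96, 98, 97, 95, 97, 96, 97, 99] 412 [[  61.9006 -251.4111]]
239  411 [[  44.1889 -251.1081]]
245  409 [[  26.0408 -247.9507]]
251  409 [[   8.8952 -250.5044]]
257  430 [[   1.821  -312.9165]]
[18, 18, 20, 19, 17, 21, 20, 20, 18, 18, 20, 21, 19, 22, 36, 81, 121, 125, 124, 128, 128, 130, 130, 133, 133, 134, 133, 134, 134, 133, 132, 131, 132, 134, 83, 35, 20, 20, 20, 20, 18, 14, 14, 15, 15, 13, 14, 17, 10, 100, 127, 125, 126, 126, 128, 128, 127, 128, 129, 129, 130, 132, 130, 129, 128, 126, 125, 126, 126, 125, 124, 126, 128, 130, 129, 130, 133, 133, 137, 136]
[(264, [46.6, -243.8]), (276, [46.3, -255.4])]
[(264, [7.6, -242.6]), (276, [7.4, -254.4])]
[(264, [-33.2, -240.8]), (276, [-33.2, -252.9])]
```

Top view puts the bin's outer edge 2–4 mm further out than when it was pressed home, so the rollers may have nudged it. I'll butt it home again with closed fingers from outside.

```bash
python3 go.py $(python3 -c "from b import *;print(*W(-1,-295),35)") -0.137
```

```text
row [ 0.0012 -0.0305  1.2433] spin 0.0005 from [ 477.1122 -269.3356  283.6798] yaw -0.135 F [-0.1683  0.5296  0.3207] grip 1.0 t 18.1
```

```bash
python3 -m pendant '[[[0,0,0.2,0,0],[0,0,0.4,0,0],[0,0,0.6,0,0],[0,0,0.8,0,0],[0,0,1,0,0],[0,0,1,0,0],[0,0,1,0,0]]]'|grep -E "pos|grip_w"; python3 -m pendant '[[[0,0,0.2,0,0],[0,0,0.24,0,0],[0,-0.05,0.24,0,0],[0,-0.1,0.24,0,0],[0,-0.12,0.24,0,0],[0,-0.12,0.24,0,0]]]'; python3 -c "
from b import *
print(H(ctrl.sense()['eef_pos']))"
```

```text
eef_pos: [477.2, -269.8, 83.2]
grip_width: 0.001
time_s: 19.4
eef_pos: [480.3, -244.8, 34.7]
ee_rot: [0.001, 0.998, -0.067, 0.001]
force: [-0.2, -0.6, 0.3]
grip_width: 0.001
grip_force: 0.0
[[  -2.2141 -275.8172]]
```

```bash
for i in 1; do python3 -m pendant '[[[0,-0.015,0,0,0],[0,-0.03,0,0,0],[0,-0.03,0,0,0]]]'|grep -E "pos|force:"; python3 -m pendant '[[[0,-0.015,0,0,0],[0,-0.02,0,0,0],[0,-0.02,0,0,0]]]'|grep -E "pos|force:"; python3 -m pendant '[[[0,-0.01,0,0,0],[0,-0.01,0,0,0]]]'|grep -E "pos|force:";python3 -m pendant '[[[0,-0.01,0,0,0],[0,-0.01,0,0,0]]]'|grep -E "pos|force:";done; python3 -c "
from b import *
print(H(ctrl.sense()['eef_pos']))"
```

```text
eef_pos: [480.5, -239.2, 33.6]
force: [-0.4, 0.1, -0.2]
grip_force: 0.0
eef_pos: [481.2, -236.2, 34.0]
force: [0.0, -4.7, 2.3]
grip_force: 2.2
eef_pos: [481.6, -234.8, 34.2]
force: [-1.7, -6.8, 4.4]
grip_force: 3.6
eef_pos: [482.1, -233.8, 34.7]
force: [-2.6, -11.7, 6.6]
grip_force: 5.7
[[  -1.8645 -264.6305]]
```

```bash
python3 -m pendant '[[[0,-0.01,0,0,0],[0,-0.01,0,0,0]]]'|grep -E "pos|force:";python3 -m pendant '[[[0,-0.01,0,0,0],[0,-0.01,0,0,0]]]'|grep -E "pos|force:"; python3 -c "
from b import *
s=ctrl.sense();print(H(s['eef_pos']),s['wrist_torque'])"
```

```text
eef_pos: [482.6, -232.8, 35.1]
force: [-5.2, -16.2, 7.9]
grip_force: 7.7
eef_pos: [483.2, -231.7, 35.7]
force: [-6.0, -19.8, 10.6]
grip_force: 9.9
[[  -1.1159 -262.4607]] [-2.5841  0.7733  0.0419]
```

```bash
python3 -m pendant '[[[0,0.02,0,0,0],[0,0.12,0,0,0],[0,0.2,-0.2,0,0],[0,0.3,-0.45,0,0],[0,0.3,-0.7,0,0],[0,0.3,-0.95,0,0],[0,0.3,-1,0,0],[0,0.3,-1,0,0]]]'|grep -E "pos|force:"; python3 - <<'E'
from b import *
im=ctrl.capture("top")[0];g=im.max(2)
for r in range(221,256,6):
    row=g[r,380:440].astype(int);j=np.argmax(np.diff(row[15:]))+15+380; a,b=g[r,j-3:j-1].mean(),g[r,j+3:j+5].mean(); m=(a+b)/2
    f=j-1+np.interp(m,g[r,j-1:j+3].astype(float),np.arange(4)); print(r,j,round(f,2),H(ray("top",[[f,r]],75)))
w=ctrl.capture("wrist")[0];np.save("w.npy",w)
for r in (160,200,240):
    q=w[r,200:330].max(1).astype(int);c=200+np.where(q<60)[0].max();print(r,c,H(wray([[c+.5,r]],75)),H(wray([[c+.5,r]],0)))
print(H(ctrl.sense()["eef_pos"]),ctrl.sense()["time_s"])
E
```

```text
eef_pos: [474.5, -287.2, 235.6]
force: [0.1, 0.4, -1.5]
grip_force: 0.0
221 412 412.54 [[  96.5027 -246.3835]]
227 412 412.1 [[  78.9784 -247.6985]]
233 411 411.05 [[  61.2008 -247.257 ]]
239 410 410.17 [[  43.549  -247.3042]]
245 409 409.31 [[  25.9491 -247.4048]]
251 408 408.46 [[   8.3968 -247.5338]]
160 253 [[  49.1208 -260.2751]] [[  42.6613 -245.7079]]
200 254 [[  15.6332 -259.8061]] [[   0.8258 -245.122 ]]
240 256 [[ -19.3178 -259.7308]] [[ -42.8381 -245.028 ]]
[[  -3.2317 -317.9533]] 21.7
```

```bash
python3 -c "
from rig import ctrl
print(ctrl.finish_job())"
```

```text
the job is handed in; nothing more can be done
None
```

I handed the job in at about 21.7 s: the bin is butted square against the hopper's feet with two rollers in it, the other two are still in the hopper, and the gate is pushed shut on its stop. The falling rollers nudged the bin out about 2 mm, so I pushed it home again at the end.

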